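# Load the stirrer and latch its splash-guard door

### The job

Stand the small bottle with the orange cap upright in the middle of the stirrer's steel plate, inside the open-topped splash guard, setting it down softly and letting go. Then push the guard's hinged door shut with a slow, gentle push on its blue pad until the sprung latch has ridden over the strike and snapped in behind it, so that the door stays shut by itself. Do not slam or force the door, and leave the other two bottles where they stand.

Things in the scene. Friction and masses are not known exactly. Their poses are not given: they have to be found in the camera images.
- bottle_mid (a point): Centre, half-way up, of the small pale 50 ml bottle with a paper label and an orange screw cap: 45 mm across, 93 mm tall, about 0.12 kg; the cap is 37 mm across and takes up the top 26 mm, so it can be gripped from above about 35 mm above this point. z axis up along the bottle. It stands on the worktop at the start.
- bottle_50: The same bottle, origin at the centre of its underside.
- bottle_100: A bystander: pale 100 ml bottle with a blue cap, 56 mm across, 106 mm tall, origin at its underside. The three bottles may stand in any order.
- amber_small: A bystander: small brown bottle with a pale cap, 48 mm across, 109 mm tall, origin at its underside.
- guard: The stirrer, fixed to the worktop: grey base 150 x 150 mm, 40 mm high, with a clear open-topped splash guard on it, walls 4 mm thick with their tops 122 mm above the worktop. Origin at the centre of the underside, on the worktop; x axis points from the door to the back wall (the way the door is pushed at the end), y axis toward the hinge side, z up.
- plate (a point): Centre of the upper face of the round steel plate inside the guard, 84 mm across, 48 mm above the worktop, same axes as the guard. The inside of the guard is 142 mm wide (y); the back wall is 71 mm behind this point and the shut door 73 mm in front of it.
- hinge (a point): A point on the door's upright hinge line, 85 mm above the worktop, same axes as the guard.
- push_pad (a point): Centre of the front face of the blue push pad on the door: 24 mm wide, 40 mm high, 85 mm above the worktop, 100 mm from the hinge line, 8 mm in front of it. Turns with the door: x axis is the door's normal, the way it closes; y along the door toward the hinge; z up. The clear door is 126 mm wide, 6 mm thick, from 44 to 118 mm above the worktop.
- door (a joint): Door angle in rad: grows as the free edge swings out toward the robot; starts open at 0.45 to 0.75, turns with slight friction and stays where left. Latched it rests anywhere from -0.12 to 0.12, as the strike bracket with its rubber buffer, on a rail at the guard's latch side, was set by hand up to 14 mm forward or back; the setting is not measured.
- latch (a joint): How far the sprung brass bolt is pressed into the door's free edge, in m: 0 fully out, 0.009 fully in. Closing, it is pressed in 3 to 5 mm by the strike's lip and springs out to 0 behind it. The buffer then presses its flat side back against the lip, and the door stays shut.
- buffer (a joint): How far the black sprung rubber buffer on the strike bracket, is pressed in by the tab at the low outer corner of the door, in m: 0 untouched, about 0.002 with the door latched and left alone, 0.0035 at its firm stop.
- bolt_tip (a point): End of the brass bolt, 134 mm from the hinge line, 85 mm above the worktop; 8 mm out of the door's edge, bevelled on its leading side. Push at the pad: 3 to 7 N on the bevel, then 2 to 4 N while the blunt nose crosses the lip (6 mm more: not latched yet), then 2 mm of rubber buffer up to 6 to 9 N, where the bolt snaps out. 1.5 mm on is a firm stop: 12 to 13 N there is enough, over 18 N on guard or door is too much.
There are look-alikes about, which are no part of the job. Leave any turquoise look-alike of the bottle_50 alone.

How it is judged:
By the outcome, as a careful person would: the job done as asked, in the order asked, and still so for the second after the job is handed in, with the robot touching nothing.
It also fails if it takes over 58 s, if anything falls off the work surface, if the arm or the gripper's body presses on something with over 40 N, if the wrist force passes 120 N, or if a joint passes its speed limit or range.

### The arm

A 6-joint arm with a two-finger parallel gripper is mounted at the origin on a cart in front of the work surface, level with it; the furniture and walls round the work are solid. World frame = base frame: x ahead of the robot, y to its left, z up, the work surface at z = 0. Lengths are in m, angles in rad, forces in N, time in s.
With the tool pointing down it reaches from about 0.4 to 0.825 m from the base axis. Payload 7 kg.
Tool frame: the origin (TCP) lies between the finger pads; the fingertips stand 8 mm ahead of it and the grasp point (between the pads) lies 11 mm behind it; z points along the fingers, y is the direction in which the jaws open and shut (so a half turn about z gives the same grasp; the last joint's range is limited). The gripper opens to 88 mm and grips with 3 to 60 N. Pads are 19 mm wide; open, the fingers measure 130 mm over their backs; the gripper's body (78 mm by 193 mm) begins 47 mm behind the grasp point.
Start: joints at [1.525, 0.359, 0.012, 0, -1.224, -0.288], TCP at [0.221, 0.638, 0.235] pointing down, gripper open.
Joint ranges: [-3.07, 3.07], [-1.43, 2.12], [-1.02, 1.25], [-3.03, 1.67], [-3.05, -0], [-3.03, 3.03]. Speed limits (rad/s): [2.39, 2.39, 3.01, 3.14, 3.14, 3.14].

### API

Orientations are given as [roll, pitch, yaw] about the fixed x, y, z axes, in that order (R = Rz(yaw) Ry(pitch) Rx(roll)).
In Python, from plant import telemetry, optics, job gives the robot as it stands.
- The arm moves only by the shell command python3 -m jog 'ROWS' [OPENING]. ROWS is JSON, a list of rows, each an object of numbers: "tx", "ty", "tz": the shift along the tool's x, y, z normalised to -1 to 1, where 1 is 0.02 m; "ax", "ay", "az": the turn, a rotation vector about the tool's x, y, z normalised to -1 to 1, where 1 is pi/2 rad. A call has 1 to 20 rows; each row shifts and turns the commanded pose from where the row before left it, along the tool's axes as they then stand; what a row does not reach is not made up. A row lasts 1/8 s, in which the tool goes at most 62.5 mm and 10.7 degrees, less where a joint would pass 70% of its speed; a pose out of reach is approached as far as the arm can. A call with a number of a shift or a turn outside -1 to 1 is refused whole. A call with a gripper value outside its range is refused whole. OPENING is the closure in counts, from 0 (fully open) to 255 (shut), set as the call begins (- or left out, the last holds). The fingers move at their own pace and stop on an object; the grip force is fixed at half the most. Time passes only in rows, so rows that do not move let the fingers close. It gives the time, the measured TCP pose, the force and the opening at its end, in the units of the state.
- telemetry.state(): the state, without advancing time (a new reading comes with each control period).
- optics.snapshot(name): name is "scene" or "side" or "wrist"; returns the picture (420x560x3 uint8, blue, green, red); there is no depth.
- optics.camera_info(name): a dict with "camera_matrix" (3x3 intrinsics, pixels), "R" (3x3) and "t" (3): a world point X has camera coordinates R X + t; the wrist camera has in their place "tool_from_camera" (4x4, takes a point from camera to tool coordinates, whose origin is the TCP and whose axes are the flange's). Camera axes: x right, y down, z forward; pixel columns grow to the right and rows downward; lengths in m; the calibration is good to about 2 mm. A picture is of the moment at which its call begins: read the wrist's pose just before it. camera_info takes no time and is no camera call.
- job.finish_job(): hands the job in, once; it reports no verdict.
The state is a dict: "clock": time; "joints": joint angles; "qvel": joint speeds; "joint_efforts": joint torques, N m; "tool_pos": TCP position; "tool_rot": TCP orientation; "ft_force": force on the tool from outside, world axes, zero at the start; "torque": the same for the moment, N m; "grip_width": finger opening in m.
Only numpy, scipy, OpenCV 4.12 (cv2) and the standard library are available. Lean on these libraries where they do the work, as an engineer would, in place of code of your own. Each camera call takes 0.05 s, during which the arm holds its last target.

## Working session

There is one attempt and no reset: what is moved stays moved. The work goes in short steps, Python scripts to look and compute and a shell command to move; the robot and the scene stay as the last step left them, time stands still between calls to the robot, and variables do not carry over. Pictures are saved under pics/ and viewed, and the job is handed in when it is done.

```bash
ls; mkdir -p pics; cat > h.py <<'E'
import numpy as np, cv2
from plant import telemetry, optics, job
from scipy.spatial.transform import Rotation as Ro
def cam(n,st=None):
    c=optics.camera_info(n);K=np.array(c["camera_matrix"])
    if n=="wrist":
        T=np.array(c["tool_from_camera"]); 
        Rw=Ro.from_euler('xyz',st["tool_rot"]).as_matrix(); p=np.array(st["tool_pos"])
        Rcw=Rw@T[:3,:3]; o=p+Rw@T[:3,3]
        return K,Rcw.T,-Rcw.T@o
    return K,np.array(c["R"]),np.array(c["t"])
def ray(C,u,v):
    K,R,t=C; o=-R.T@t; d=R.T@np.linalg.inv(K)@np.array([u,v,1.]); return o,d/np.linalg.norm(d)
def onz(C,u,v,z):
    o,d=ray(C,u,v); return o+d*(z-o[2])/d[2]
def proj(C,X):
    K,R,t=C; p=K@(R@np.array(X,float)+t); return p[:2]/p[2]
def tri(L):
    A=np.zeros((3,3));b=np.zeros(3)
    for o,d in L:
        M=np.eye(3)-np.outer(d,d);A+=M;b+=M@o
    x=np.linalg.solve(A,b); return x,[np.linalg.norm((np.eye(3)-np.outer(d,d))@(x-o)) for o,d in L]
E
python3 - <<'E'
from h import *
st=telemetry.state();print(st)
for n in ["scene","side","wrist"]:
    st=telemetry.state();im=optics.snapshot(n);cv2.imwrite(f"pics/{n}0.png",im)
    K,R,t=cam(n,st);print(n,K.round(1).tolist(),(-R.T@t).round(3),R.round(2).tolist())
E
```

```text
pics
{'clock': 0.0, 'joints': array([ 1.52508582e+00,  3.59370613e-01,  1.10279763e-02, -3.70475176e-04,
       -1.22409666e+00, -2.88080511e-01]), 'qvel': array([2.30956693e-03, 9.06787101e-05, 3.97003044e-04, 1.24528767e-03,
       4.90452001e-04, 9.04652657e-04]), 'joint_efforts': array([ 6.23291089e-05, -5.82719707e+01,  2.93037558e+01,  6.99671522e+00,
        6.81251142e-03, -1.67617941e-04]), 'tool_pos': array([0.22102143, 0.63726378, 0.2336161 ]), 'tool_rot': array([ 3.13991843e+00, -1.32920275e-04, -3.33917082e-01]), 'ft_force': array([ 0.13266203,  0.10956344, -0.45179298]), 'torque': array([ 0.01191118,  0.0291028 , -0.00965967]), 'grip_width': 0.08790247191066997}
scene [[465.1, 0.0, 281.8], [0.0, 465.1, 207.0], [0.0, 0.0, 1.0]] [-0.048 -0.821  0.544] [[0.9, -0.44, 0.01], [-0.17, -0.37, -0.91], [0.41, 0.82, -0.41]]
side [[441.8, 0.0, 280.2], [0.0, 441.8, 199.4], [0.0, 0.0, 1.0]] [ 0.395 -0.572  0.751] [[1.0, -0.06, -0.02], [-0.05, -0.71, -0.71], [0.03, 0.71, -0.71]]
wrist [[373.0, 0.0, 280.4], [0.0, 373.0, 211.7], [0.0, 0.0, 1.0]] [0.282 0.616 0.384] [[-0.33, -0.94, 0.0], [-0.92, 0.32, 0.24], [-0.23, 0.08, -0.97]]
```

View pics/scene0.png

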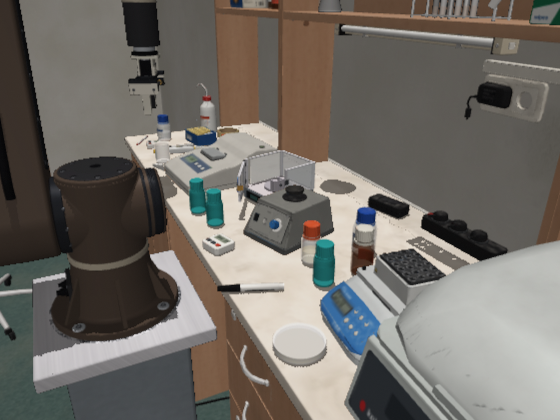

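View pics/side0.png

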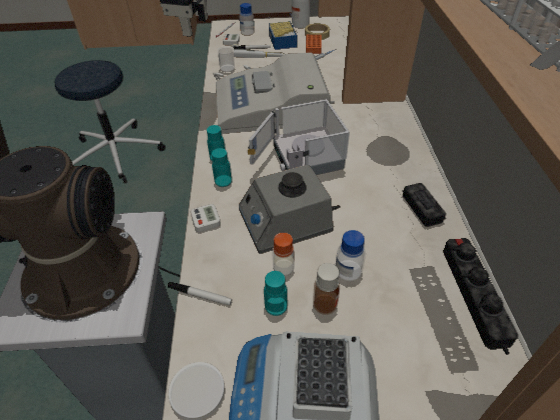

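View pics/wrist0.png

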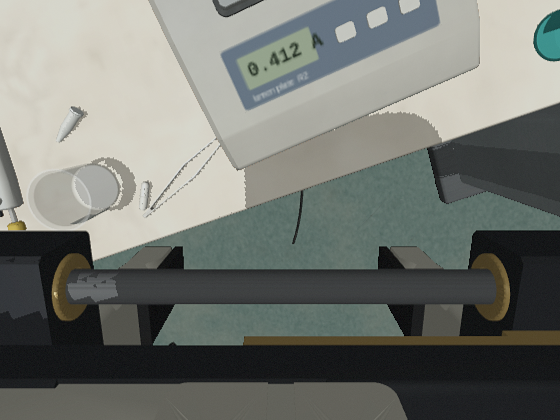

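The orange-capped pale bottle is at side (283,255) and scene (312,243). The turquoise look-alikes are at side (276,293), (222,168) and (215,143). The blue-cap bottle (350,257) and amber bottle (327,288) are bystanders. I'll confirm it in an enlarged crop and measure.

```bash
python3 - <<'E'
from h import *
s=cv2.imread("pics/side0.png");c=cv2.imread("pics/scene0.png")
a=cv2.resize(s[215:325,225:385],None,fx=5,fy=5,interpolation=cv2.INTER_CUBIC);cv2.imwrite("pics/side_bot.png",a)
b=cv2.resize(s[90:190,235:360],None,fx=6,fy=6,interpolation=cv2.INTER_CUBIC);cv2.imwrite("pics/side_guard.png",b)
b=cv2.resize(c[140:235,225:330],None,fx=6,fy=6,interpolation=cv2.INTER_CUBIC);cv2.imwrite("pics/scene_guard.png",b)
L=[]
for n,im in (("side",s),("scene",c)):
    C=cam(n);h=cv2.cvtColor(im,cv2.COLOR_BGR2HSV)
    m=cv2.inRange(h,(3,150,90),(16,255,255));k,l,stt,ce=cv2.connectedComponentsWithStats(m)
    for i in range(1,k):
        if stt[i,4]>60: print(n,stt[i],ce[i],onz(C,*ce[i],.08))
E
```

```text
side [306  34  16  20 267] [313.25093633  43.13483146] [0.57147345 0.81843725 0.08      ]
side [274 233  19  24 308] [282.74675325 243.16883117] [ 0.41901943 -0.0234362   0.08      ]
scene [304 220  16  20 267] [311.45692884 229.05243446] [ 0.41962478 -0.02708398  0.08      ]
```

View pics/side_bot.png

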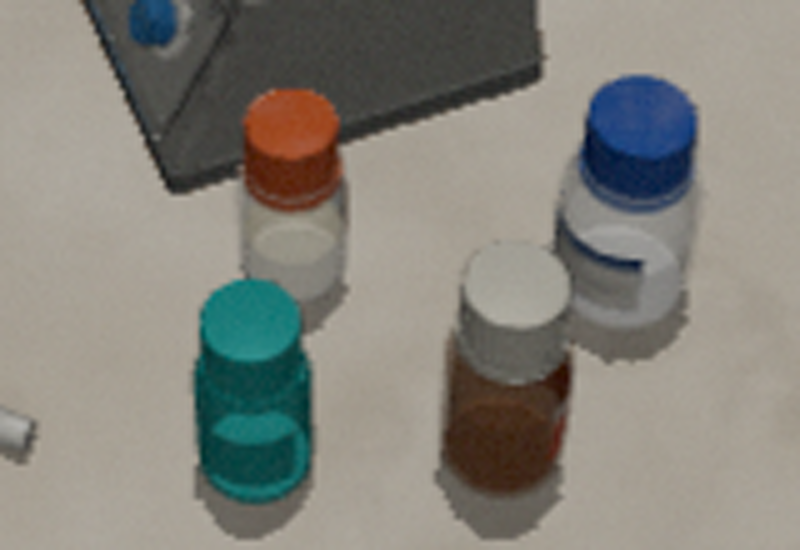

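View pics/side_guard.png

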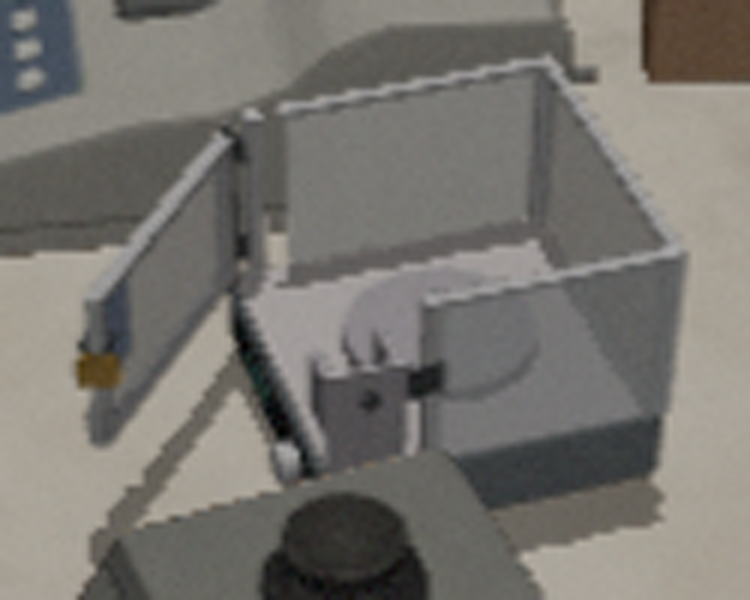

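View pics/scene_guard.png

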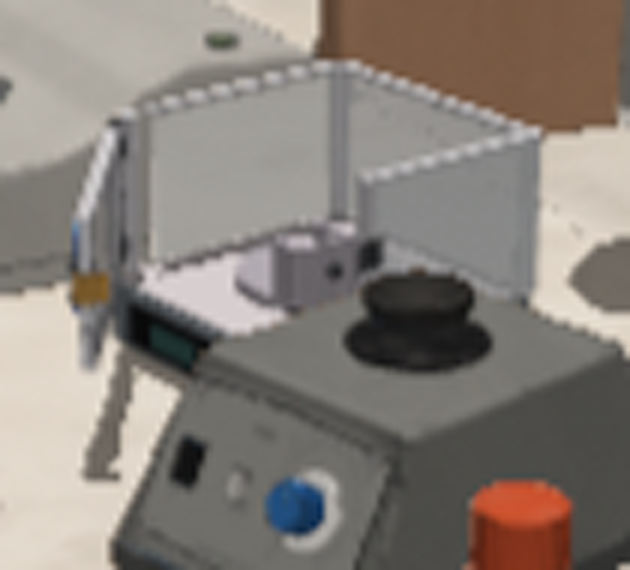

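```bash
python3 - <<'E'
from h import *
S=cam("side");C=cam("scene")
s6=lambda u,v:(u/6+235-.4,v/6+90-.4)
c6=lambda u,v:(u/6+225-.4,v/6+140-.4)
for nm,a,b in (("backhinge",(547,62),(337,65)),("backlatch",(683,250),(537,132)),("latchfront",(428,300),(365,180)),("hingefront",(283,108),(140,110)),("bolt tip",(100,370),(90,290))):
    z=.122 if nm!="bolt tip" else .085
    print(nm,onz(S,*s6(*a),z).round(4),onz(C,*c6(*b),z).round(4),*[np.round(q,4) for q in tri([ray(S,*s6(*a)),ray(C,*c6(*b))])])
print(tri([ray(S,282.7,243.2),ray(C,311.5,229.1)]))
for p in (("knob",(293,172),.09),("amb",(328,273),.1),("blue",(352,240),.1),("turq",(275,279),.09)): print(p[0],onz(S,*p[1],p[2]))
E
```

```text
backhinge [0.5575 0.4098 0.122 ] [0.5549 0.4045 0.122 ] [0.5583 0.4125 0.1197] [0.0006 0.0006]
backlatch [0.5934 0.2711 0.122 ] [0.5942 0.2689 0.122 ] [0.5935 0.2692 0.1226] [0.0009 0.0009]
latchfront [0.49   0.2471 0.122 ] [0.4896 0.2423 0.122 ] [0.4907 0.2465 0.1213] [0.0011 0.0011]
hingefront [0.4419 0.384  0.122 ] [0.436  0.3784 0.122 ] [0.4421 0.3928 0.1166] [0.0004 0.0004]
bolt tip [0.3609 0.2603 0.085 ] [0.3612 0.2566 0.085 ] [0.3614 0.2593 0.0847] [0.001 0.001]
(array([ 0.41973657, -0.02478042,  0.0797459 ]), [np.float64(0.0014150595797815023), np.float64(0.0014150595797815105)])
knob [0.45424158 0.17244019 0.09      ]
amb [ 0.49456758 -0.1137142   0.1       ]
blue [ 0.5500798  -0.04141216  0.1       ]
turq [ 0.39977183 -0.1130499   0.09      ]
```

The crop confirms it: clear bottle, orange cap, no turquoise. I'll move to where the wrist camera can see the guard.

```bash
python3 -m jog '[{"tx":0.95,"ty":0.75},{"tx":0.95,"ty":0.75},{"tx":0.95,"ty":0.75},{"tx":0.95,"ty":0.75},{"tx":0.95,"ty":0.75},{"tx":0.95,"ty":0.75},{"tx":0.95,"ty":0.75},{"tx":0.95,"ty":0.75},{"tx":0.95,"ty":0.75},{"tx":0.95,"ty":0.75},{"tx":0.95,"ty":0.75},{"tx":0.95,"ty":0.75},{"tx":0.95,"ty":0.75},{"tx":0.5,"ty":0.75},{},{}]'
python3 - <<'E'
from h import *
st=telemetry.state();im=optics.snapshot("wrist");cv2.imwrite("pics/wrist1.png",im)
np.save("st1.npy",np.r_[st["tool_pos"],st["tool_rot"]]);print(st["tool_pos"],st["tool_rot"],st["ft_force"])
E
```

```text
[0.22105843 0.63741122 0.23385658] [ 3.14036894e+00 -1.25744513e-04 -3.33870527e-01] [-0.39269841 -0.21062719 -1.02361438]schema error: expected keys tx, ty, tz, ax, ay, az
```

View pics/wrist1.png

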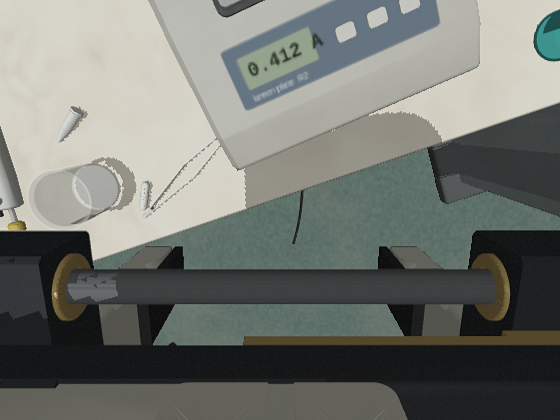

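All six keys are required, so the arm didn't move.

```bash
python3 -m jog '[{"tx":0.95,"ty":0.75,"tz":0,"ax":0,"ay":0,"az":0},{"tx":0.95,"ty":0.75,"tz":0,"ax":0,"ay":0,"az":0},{"tx":0.95,"ty":0.75,"tz":0,"ax":0,"ay":0,"az":0},{"tx":0.95,"ty":0.75,"tz":0,"ax":0,"ay":0,"az":0},{"tx":0.95,"ty":0.75,"tz":0,"ax":0,"ay":0,"az":0},{"tx":0.95,"ty":0.75,"tz":0,"ax":0,"ay":0,"az":0},{"tx":0.95,"ty":0.75,"tz":0,"ax":0,"ay":0,"az":0},{"tx":0.95,"ty":0.75,"tz":0,"ax":0,"ay":0,"az":0},{"tx":0.95,"ty":0.75,"tz":0,"ax":0,"ay":0,"az":0},{"tx":0.95,"ty":0.75,"tz":0,"ax":0,"ay":0,"az":0},{"tx":0.95,"ty":0.75,"tz":0,"ax":0,"ay":0,"az":0},{"tx":0.95,"ty":0.75,"tz":0,"ax":0,"ay":0,"az":0},{"tx":0.95,"ty":0.75,"tz":0,"ax":0,"ay":0,"az":0},{"tx":0.5,"ty":0.75,"tz":0,"ax":0,"ay":0,"az":0},{"tx":0,"ty":0,"tz":0,"ax":0,"ay":0,"az":0},{"tx":0,"ty":0,"tz":0,"ax":0,"ay":0,"az":0}]'
python3 - <<'E'
from h import *
st=telemetry.state();im=optics.snapshot("wrist");cv2.imwrite("pics/wrist2.png",im)
np.save("st1.npy",np.r_[st["tool_pos"],st["tool_rot"]]);print(st["tool_pos"],st["tool_rot"],st["ft_force"])
E
```

```text
clock: 2.2
tool_pos: [0.3952, 0.3552, 0.2347]
tool_rot: [-3.141, -0.0, -0.334]
ft_force: [0.3, 0.6, -0.7]
grip_width: 0.0875
[0.39521345 0.35519304 0.23468178] [-3.14117098e+00 -5.93156810e-05 -3.33891548e-01] [ 0.31481974  0.58209754 -0.66276515]
```

View pics/wrist2.png

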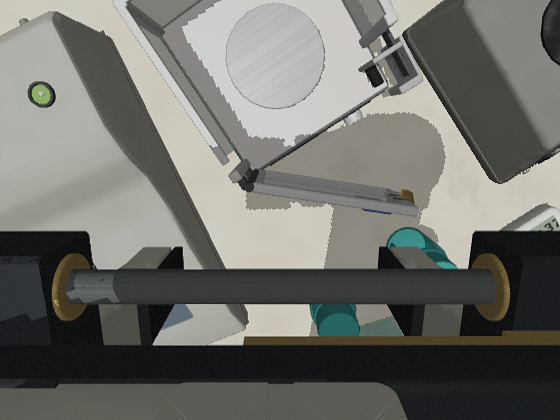

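The wrist view shows the plate centred near (275,55), the hinge near (247,178), the brass bolt near (407,197) and the strike near (395,68).

```bash
python3 - <<'E'
from h import *
a=np.load("st1.npy");st={"tool_pos":a[:3],"tool_rot":a[3:]}
W=cam("wrist",st);im=cv2.imread("pics/wrist2.png")
g=cv2.cvtColor(im,cv2.COLOR_BGR2GRAY)
h=cv2.cvtColor(im,cv2.COLOR_BGR2HSV)
e=cv2.Canny(cv2.GaussianBlur(g,(3,3),0),30,80)
# edge along radial rays from plate guess
pts=[]
c0=np.array([275,55.])
gb=cv2.GaussianBlur(g,(5,5),0).astype(float)
for t in np.linspace(0,2*np.pi,120,endpoint=False):
    d=np.array([np.cos(t),np.sin(t)]);r=np.arange(40,62,.5)
    P=c0+r[:,None]*d
    if P[:,1].min()<2: continue
    v=cv2.remap(gb.astype(np.float32),P[None,:,0].astype(np.float32),P[None,:,1].astype(np.float32),1)[0]
    k=np.argmax(np.gradient(v));pts.append(P[k])
pts=np.array(pts,np.float32);W3=np.array([onz(W,*p,.048) for p in pts])[:,:2]
from scipy.optimize import least_squares
f=least_squares(lambda q:np.hypot(*(W3-q[:2]).T)-q[2],[.5,.32,.042],loss='soft_l1',f_scale=.001);print("plate",f.x,np.median(abs(f.fun)))
print("hinge",onz(W,247,178,.12),"bolt",onz(W,407,197,.085),"strike outer",onz(W,398,62,.1))
cv2.imwrite("pics/w2crop.png",cv2.resize(im[0:230,200:460],None,fx=3,fy=2.6,interpolation=cv2.INTER_CUBIC))
S=cam("side");
# cap measure
E
```

```text
plate [0.50487773 0.32143679 0.04234261] 0.00014204438199139774
hinge [0.4248421  0.36951609 0.12      ] bolt [0.36286285 0.25552448 0.085     ] strike outer [0.46560909 0.24084717 0.1       ]
```

View pics/w2crop.png

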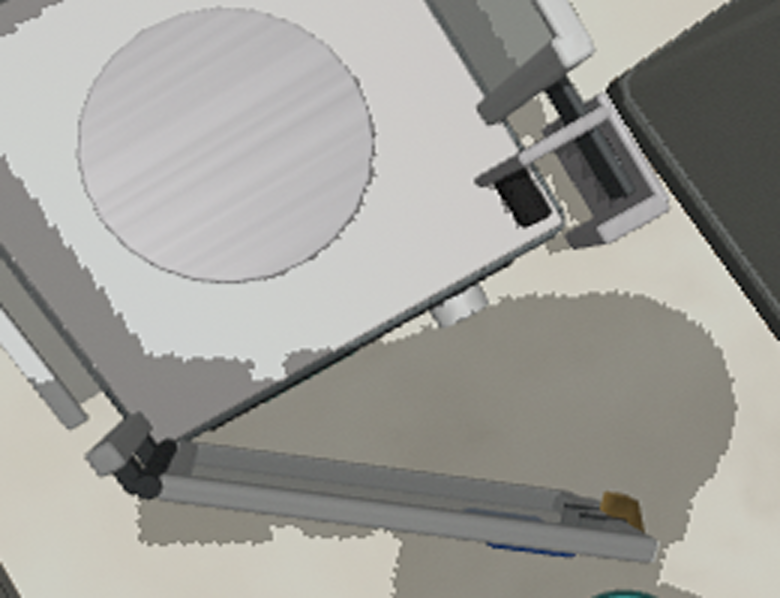

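```bash
python3 -m jog '[{"tx":0.42,"ty":0.93,"tz":0,"ax":0,"ay":0,"az":0},{"tx":0.42,"ty":0.93,"tz":0,"ax":0,"ay":0,"az":0},{"tx":0.42,"ty":0.93,"tz":0,"ax":0,"ay":0,"az":0},{"tx":0.42,"ty":0.93,"tz":0,"ax":0,"ay":0,"az":0},{"tx":0.42,"ty":0.93,"tz":0,"ax":0,"ay":0,"az":0},{"tx":0.42,"ty":0.93,"tz":0,"ax":0,"ay":0,"az":0},{"tx":0.42,"ty":0.93,"tz":0,"ax":0,"ay":0,"az":0},{"tx":0.42,"ty":0.93,"tz":0,"ax":0,"ay":0,"az":0},{"tx":0.42,"ty":0.93,"tz":0,"ax":0,"ay":0,"az":0},{"tx":0.42,"ty":0.93,"tz":0,"ax":0,"ay":0,"az":0},{"tx":0.42,"ty":0.93,"tz":0,"ax":0,"ay":0,"az":0},{"tx":0.42,"ty":0.93,"tz":0,"ax":0,"ay":0,"az":0},{"tx":0.42,"ty":0.93,"tz":0,"ax":0,"ay":0,"az":0},{"tx":0.42,"ty":0.93,"tz":0,"ax":0,"ay":0,"az":0}]'
python3 -m jog '[{"tx":0,"ty":0,"tz":0,"ax":0,"ay":0,"az":0.1},{"tx":0,"ty":0,"tz":0,"ax":0,"ay":0,"az":0.1},{"tx":0,"ty":0,"tz":0,"ax":0,"ay":0,"az":0.1},{"tx":0,"ty":0,"tz":0,"ax":0,"ay":0,"az":0.1},{"tx":0,"ty":0,"tz":0,"ax":0,"ay":0,"az":0.1},{"tx":0,"ty":0,"tz":0,"ax":0,"ay":0,"az":0.1},{"tx":0,"ty":0,"tz":0,"ax":0,"ay":0,"az":0.1},{"tx":0,"ty":0,"tz":0,"ax":0,"ay":0,"az":0.1},{"tx":0,"ty":0,"tz":0,"ax":0,"ay":0,"az":0},{"tx":0,"ty":0,"tz":0,"ax":0,"ay":0,"az":0}]'
python3 - <<'E'
from h import *
st=telemetry.state();im=optics.snapshot("wrist");cv2.imwrite("pics/wrist3.png",im)
np.save("st2.npy",np.r_[st["tool_pos"],st["tool_rot"]]);print(st["tool_pos"],st["tool_rot"],st["joints"])
W=cam("wrist",st);h=cv2.cvtColor(im,cv2.COLOR_BGR2HSV)
m=cv2.inRange(h,(3,150,90),(16,255,255));k,l,s,ce=cv2.connectedComponentsWithStats(m)
for i in range(1,k):
    if s[i,4]>60: print(s[i],ce[i],onz(W,*ce[i],.093),onz(W,*ce[i],.08))
E
```

```text
clock: 4.0
tool_pos: [0.4209, 0.0692, 0.2346]
tool_rot: [-3.142, -0.0, -0.334]
ft_force: [-0.5, -0.6, -0.8]
grip_width: 0.0876
clock: 5.25
tool_pos: [0.421, 0.0702, 0.2346]
tool_rot: [-3.142, -0.0, -1.587]
ft_force: [-0.1, 0.1, 0.4]
grip_width: 0.0879
[0.4209658  0.07023329 0.2345687 ] [-3.14157171e+00 -1.21203755e-05 -1.58717197e+00] [ 6.31439176e-01 -6.58420259e-02 -4.98762198e-01  2.45692193e-05
 -1.13786677e+00 -6.47825130e-01]
[ 256   50   48   53 1794] [279.49888517  76.38628763] [ 0.41972801 -0.02552263  0.093     ] [ 0.41974551 -0.02685524  0.08      ]
[455 205  10  12  98] [459.5 210.5] [0.27622038 0.0790842  0.093     ] [0.26985428 0.08240478 0.08      ]
```

View pics/wrist3.png

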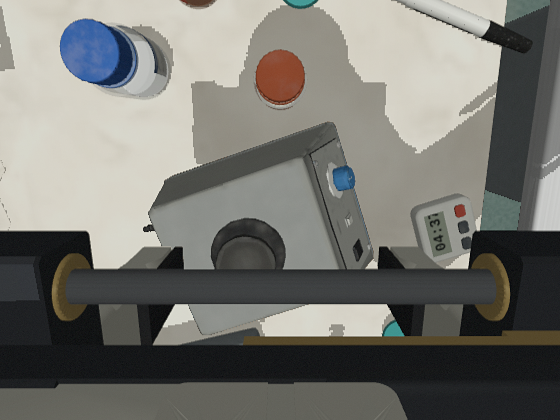

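Cap at wrist (279,76), and the ray to z=0.093 gives (0.420,-0.0255), which agrees with the two-view result. I'll descend along tool x and z.

```bash
python3 -m jog '[{"tx":0.95,"ty":0,"tz":0.8,"ax":0,"ay":0,"az":0},{"tx":0.95,"ty":0,"tz":0.8,"ax":0,"ay":0,"az":0},{"tx":0.95,"ty":0,"tz":0.8,"ax":0,"ay":0,"az":0},{"tx":0.95,"ty":0,"tz":0.8,"ax":0,"ay":0,"az":0},{"tx":0.98,"ty":0,"tz":0.8,"ax":0,"ay":0,"az":0},{"tx":0,"ty":0,"tz":0.9,"ax":0,"ay":0,"az":0},{"tx":0,"ty":0,"tz":0.9,"ax":0,"ay":0,"az":0},{"tx":0,"ty":0,"tz":0.9,"ax":0,"ay":0,"az":0},{"tx":0,"ty":0,"tz":0.9,"ax":0,"ay":0,"az":0},{"tx":0,"ty":0,"tz":0.6,"ax":0,"ay":0,"az":0},{"tx":0,"ty":0,"tz":0,"ax":0,"ay":0,"az":0},{"tx":0,"ty":0,"tz":0,"ax":0,"ay":0,"az":0}]'
python3 - <<'E'
from h import *
im=optics.snapshot("side");cv2.imwrite("pics/side1.png",cv2.resize(im[150:330,200:440],None,fx=3,fy=3))
E
```

```text
clock: 6.8
tool_pos: [0.4195, -0.0249, 0.071]
tool_rot: [-3.141, 0.0, -1.59]
ft_force: [0.0, -0.2, 0.0]
grip_width: 0.0877
```

View pics/side1.png

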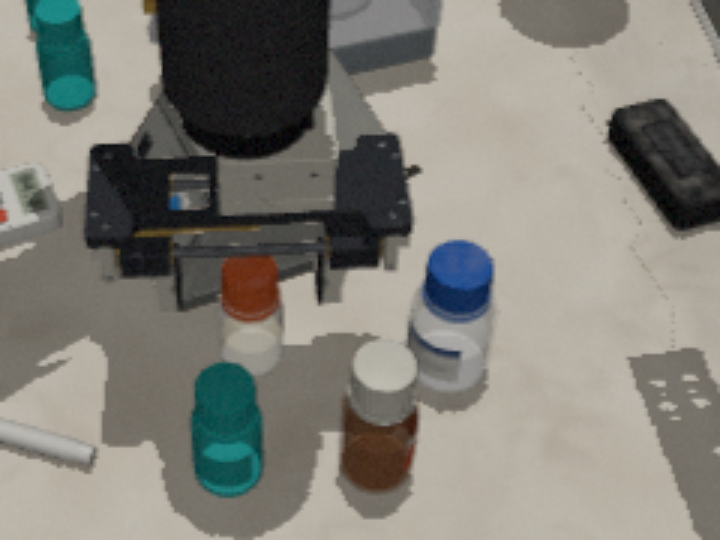

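The fingers straddle the orange cap (cap at crop x 250, fingers at 180 and 322). I'll close, then lift.

```bash
python3 -m jog '[{"tx":0,"ty":0,"tz":0,"ax":0,"ay":0,"az":0},{"tx":0,"ty":0,"tz":0,"ax":0,"ay":0,"az":0},{"tx":0,"ty":0,"tz":0,"ax":0,"ay":0,"az":0},{"tx":0,"ty":0,"tz":0,"ax":0,"ay":0,"az":0},{"tx":0,"ty":0,"tz":0,"ax":0,"ay":0,"az":0}]' 255; python3 -m jog '[{"tx":0,"ty":0,"tz":-0.2,"ax":0,"ay":0,"az":0},{"tx":0,"ty":0,"tz":-0.5,"ax":0,"ay":0,"az":0},{"tx":0,"ty":0,"tz":0,"ax":0,"ay":0,"az":0}]'
```

```text
clock: 7.48
tool_pos: [0.4191, -0.025, 0.0706]
tool_rot: [-3.142, -0.0, -1.59]
ft_force: [0.4, 0.5, -0.1]
grip_width: 0.0432
clock: 7.85
tool_pos: [0.4198, -0.0248, 0.0855]
tool_rot: [-3.14, 0.001, -1.59]
ft_force: [-0.3, 0.7, -1.6]
grip_width: 0.0376
```

```bash
python3 -m jog '[{"tx":0,"ty":0,"tz":-0.6,"ax":0,"ay":0,"az":0},{"tx":0,"ty":0,"tz":-0.9,"ax":0,"ay":0,"az":0},{"tx":0,"ty":0,"tz":-0.9,"ax":0,"ay":0,"az":0},{"tx":0,"ty":0,"tz":-0.9,"ax":0,"ay":0,"az":0},{"tx":0,"ty":0,"tz":-0.9,"ax":0,"ay":0,"az":0},{"tx":0,"ty":0,"tz":-0.9,"ax":0,"ay":0,"az":0},{"tx":0,"ty":0,"tz":-0.9,"ax":0,"ay":0,"az":0},{"tx":0,"ty":0,"tz":-0.9,"ax":0,"ay":0,"az":0},{"tx":0,"ty":0,"tz":-0.8,"ax":0,"ay":0,"az":0},{"tx":0,"ty":0,"tz":0,"ax":0,"ay":0,"az":0}]'
python3 - <<'E'
from h import *
st=telemetry.state();print(st["tool_pos"],st["grip_width"],st["ft_force"])
S=cam("side");im=optics.snapshot("side");cv2.imwrite("pics/side2f.png",im)
p=np.array(st["tool_pos"])
for dz in (.011+.0115,-.0705):print(dz,proj(S,p+[0,0,dz]),)
u,v=proj(S,p).astype(int);x0=max(u-60,0);y0=max(v-60,0)
print(x0,y0);cv2.imwrite("pics/side2.png",cv2.resize(im[y0:y0+130,x0:x0+130],None,fx=4.5,fy=4.5))
E
```

```text
clock: 9.1
tool_pos: [0.4196, -0.0249, 0.24]
tool_rot: [-3.139, 0.001, -1.59]
ft_force: [0.1, 0.0, -0.2]
grip_width: 0.0373
[ 0.41958803 -0.02490171  0.23998183] 0.03727524644587697 [ 0.10714964  0.04013484 -0.16426511]
0.0225 [281.66508063 173.85248732]
-0.0705 [282.44521594 212.29210235]
221 123
```

View pics/side2.png

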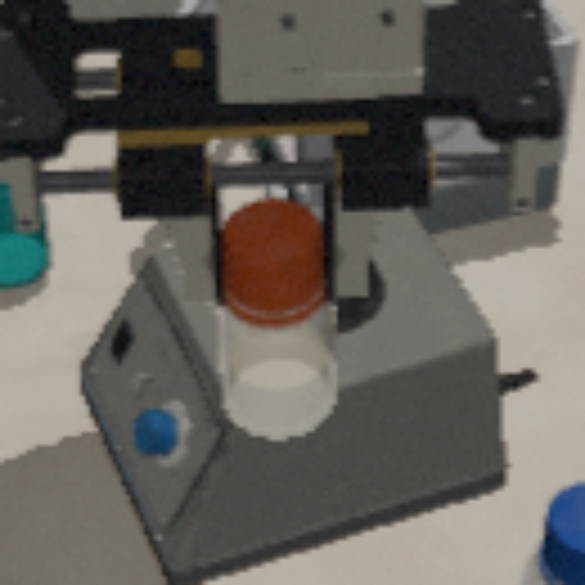

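The bottle hangs straight with its bottom near crop (277,400), where the model predicts it, so there's no slip. I'll carry it over the plate.

```bash
python3 -m jog '[{"tx":-0.5,"ty":-0.1,"tz":0,"ax":0,"ay":0,"az":0},{"tx":-1,"ty":-0.23,"tz":0,"ax":0,"ay":0,"az":0},{"tx":-1,"ty":-0.23,"tz":0,"ax":0,"ay":0,"az":0},{"tx":-1,"ty":-0.23,"tz":0,"ax":0,"ay":0,"az":0},{"tx":-1,"ty":-0.23,"tz":0,"ax":0,"ay":0,"az":0},{"tx":-1,"ty":-0.23,"tz":0,"ax":0,"ay":0,"az":0},{"tx":-1,"ty":-0.23,"tz":0,"ax":0,"ay":0,"az":0},{"tx":-1,"ty":-0.23,"tz":0,"ax":0,"ay":0,"az":0},{"tx":-1,"ty":-0.23,"tz":0,"ax":0,"ay":0,"az":0},{"tx":-1,"ty":-0.23,"tz":0,"ax":0,"ay":0,"az":0},{"tx":-1,"ty":-0.23,"tz":0,"ax":0,"ay":0,"az":0},{"tx":-1,"ty":-0.23,"tz":0,"ax":0,"ay":0,"az":0},{"tx":-1,"ty":-0.23,"tz":0,"ax":0,"ay":0,"az":0},{"tx":-1,"ty":-0.23,"tz":0,"ax":0,"ay":0,"az":0},{"tx":-1,"ty":-0.23,"tz":0,"ax":0,"ay":0,"az":0},{"tx":-1,"ty":-0.23,"tz":0,"ax":0,"ay":0,"az":0},{"tx":-1,"ty":-0.23,"tz":0,"ax":0,"ay":0,"az":0},{"tx":-0.9,"ty":-0.2,"tz":0,"ax":0,"ay":0,"az":0}]'
python3 -m jog '[{"tx":0,"ty":0,"tz":0,"ax":0,"ay":0,"az":-0.09},{"tx":0,"ty":0,"tz":0,"ax":0,"ay":0,"az":-0.09},{"tx":0,"ty":0,"tz":0,"ax":0,"ay":0,"az":0}]'
```

```text
clock: 11.4
tool_pos: [0.5058, 0.3227, 0.2384]
tool_rot: [3.142, -0.0, -1.59]
ft_force: [0.3, 0.8, -1.4]
grip_width: 0.0376
clock: 11.78
tool_pos: [0.5056, 0.3218, 0.2385]
tool_rot: [3.141, -0.0, -1.309]
ft_force: [-0.0, -0.0, 0.1]
grip_width: 0.0375
```

```bash
python3 -m jog '[{"tx":0,"ty":0,"tz":0.6,"ax":0,"ay":0,"az":0},{"tx":0,"ty":0,"tz":0.8,"ax":0,"ay":0,"az":0},{"tx":0,"ty":0,"tz":0.8,"ax":0,"ay":0,"az":0},{"tx":0,"ty":0,"tz":0.8,"ax":0,"ay":0,"az":0},{"tx":0,"ty":0,"tz":0.8,"ax":0,"ay":0,"az":0},{"tx":0,"ty":0,"tz":0.8,"ax":0,"ay":0,"az":0},{"tx":0,"ty":0,"tz":0.6,"ax":0,"ay":0,"az":0},{"tx":0,"ty":0,"tz":0.3,"ax":0,"ay":0,"az":0},{"tx":0,"ty":0,"tz":0,"ax":0,"ay":0,"az":0}]'
python3 - <<'E'
from h import *
for n in ("side","scene"):
    im=optics.snapshot(n);
    im=im[60:200,230:370] if n=="side" else im[110:230,220:340]
    cv2.imwrite(f"pics/{n}3.png",cv2.resize(im,None,fx=4.2,fy=4.2))
E
```

```text
clock: 12.9
tool_pos: [0.5055, 0.3213, 0.1283]
tool_rot: [3.141, -0.0, -1.308]
ft_force: [0.7, 0.5, -1.0]
grip_width: 0.0379
```

View pics/side3.png

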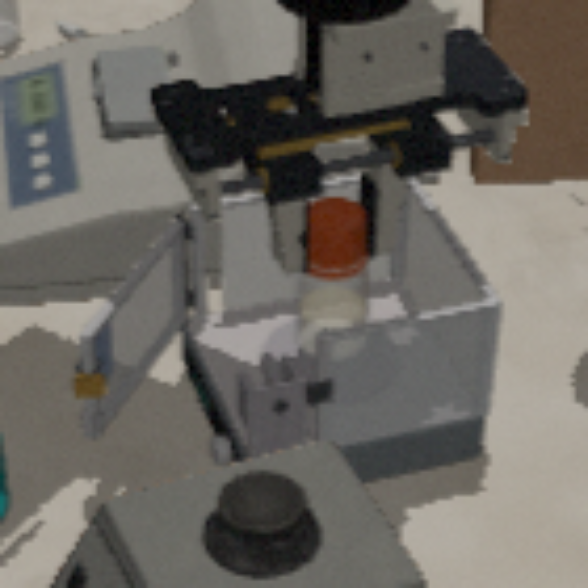

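View pics/scene3.png

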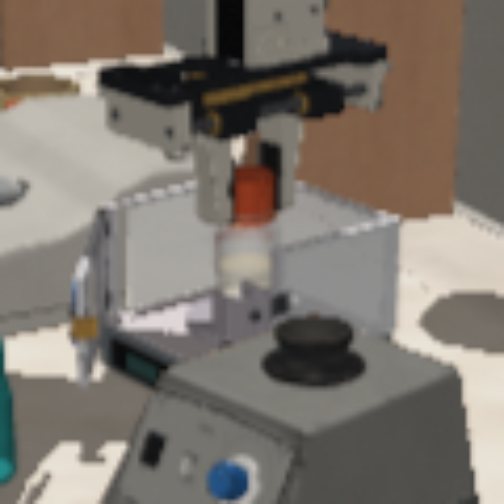

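The bottle hangs upright inside the walls above the plate. I'll lower it slowly, watching the force.

```bash
python3 -m jog '[{"tx":0,"ty":0,"tz":0.15,"ax":0,"ay":0,"az":0},{"tx":0,"ty":0,"tz":0.12,"ax":0,"ay":0,"az":0},{"tx":0,"ty":0,"tz":0.06,"ax":0,"ay":0,"az":0},{"tx":0,"ty":0,"tz":0.03,"ax":0,"ay":0,"az":0}]'; python3 -m jog '[{"tx":0,"ty":0,"tz":0.04,"ax":0,"ay":0,"az":0}]';  python3 -m jog '[{"tx":0,"ty":0,"tz":0.04,"ax":0,"ay":0,"az":0}]'
```

```text
clock: 13.5
tool_pos: [0.5055, 0.3213, 0.1213]
tool_rot: [3.142, -0.0, -1.308]
ft_force: [0.6, -1.1, -1.7]
grip_width: 0.0373
clock: 13.62
tool_pos: [0.5055, 0.3214, 0.1206]
tool_rot: [-3.141, 0.0, -1.308]
ft_force: [0.3, 0.0, -1.8]
grip_width: 0.0374
clock: 13.75
tool_pos: [0.5056, 0.3214, 0.1197]
tool_rot: [-3.141, 0.0, -1.308]
ft_force: [0.1, 0.7, -1.4]
grip_width: 0.0377
```

```bash
python3 -m jog '[{"tx":0,"ty":0,"tz":0.03,"ax":0,"ay":0,"az":0}]'; python3 -m jog '[{"tx":0,"ty":0,"tz":0.03,"ax":0,"ay":0,"az":0}]';  python3 -m jog '[{"tx":0,"ty":0,"tz":0.03,"ax":0,"ay":0,"az":0}]'
```

```text
clock: 13.88
tool_pos: [0.5057, 0.3215, 0.1195]
tool_rot: [-3.141, 0.0, -1.307]
ft_force: [-0.6, -0.7, 5.1]
grip_width: 0.0371
clock: 14.0
tool_pos: [0.5059, 0.3216, 0.1194]
tool_rot: [-3.141, 0.0, -1.307]
ft_force: [-1.7, -1.1, 8.2]
grip_width: 0.0376
clock: 14.12
tool_pos: [0.506, 0.3217, 0.1193]
tool_rot: [-3.14, 0.0, -1.307]
ft_force: [-2.3, -1.3, 12.1]
grip_width: 0.0373
```

Contact at z≈0.1196, pressing 12 N. I'll ease off about 1.4 mm and then open partly.

```bash
python3 -m jog '[{"tx":0,"ty":0,"tz":-0.07,"ax":0,"ay":0,"az":0},{"tx":0,"ty":0,"tz":0,"ax":0,"ay":0,"az":0}]'; python3 -m jog '[{"tx":0,"ty":0,"tz":0,"ax":0,"ay":0,"az":0},{"tx":0,"ty":0,"tz":0,"ax":0,"ay":0,"az":0},{"tx":0,"ty":0,"tz":0,"ax":0,"ay":0,"az":0},{"tx":0,"ty":0,"tz":0,"ax":0,"ay":0,"az":0}]' 80
```

```text
clock: 14.38
tool_pos: [0.5056, 0.3214, 0.1194]
tool_rot: [-3.141, 0.0, -1.308]
ft_force: [0.3, -0.3, 2.3]
grip_width: 0.0374
clock: 14.88
tool_pos: [0.5055, 0.3213, 0.1193]
tool_rot: [3.142, -0.0, -1.308]
ft_force: [0.1, 0.4, 1.2]
grip_width: 0.0598
```

```bash
python3 -m jog '[{"tx":0,"ty":0,"tz":-0.2,"ax":0,"ay":0,"az":0},{"tx":0,"ty":0,"tz":-0.5,"ax":0,"ay":0,"az":0},{"tx":0,"ty":0,"tz":-0.9,"ax":0,"ay":0,"az":0},{"tx":0,"ty":0,"tz":-0.9,"ax":0,"ay":0,"az":0},{"tx":0,"ty":0,"tz":-0.9,"ax":0,"ay":0,"az":0},{"tx":0,"ty":0,"tz":-0.9,"ax":0,"ay":0,"az":0},{"tx":0,"ty":0,"tz":-0.9,"ax":0,"ay":0,"az":0},{"tx":0,"ty":0,"tz":-0.3,"ax":0,"ay":0,"az":0}]'
python3 - <<'E'
from h import *
S=cam("side");im=optics.snapshot("side");cv2.imwrite("pics/side4f.png",im)
cv2.imwrite("pics/side4.png",cv2.resize(im[60:200,200:370],None,fx=4.2,fy=4.2))
print("bottle top/bottom predicted crop",[(proj(S,[.5055,.3213,z])-[200,60])*4.2 for z in (.141,.048)])
a=np.load("st1.npy");W=cam("wrist",{"tool_pos":a[:3],"tool_rot":a[3:]})
p=onz(W,260,169.2,.042);q=onz(W,386.7,88.5,.042);d=p-q;print("front edge",p,q,"psi",np.arctan2(-d[0],d[1]))
for n,u in (("t1",(215,131)),("t2",(220,156))): print(n,onz(S,*u,.09))
E
```

```text
clock: 15.88
tool_pos: [0.506, 0.3217, 0.2313]
tool_rot: [-3.139, 0.001, -1.308]
ft_force: [-0.6, -0.9, -1.2]
grip_width: 0.0603
bottle top/bottom predicted crop [array([459.87130467, 227.56167528]), array([455.38417789, 356.10664704])]
front edge [0.42010097 0.36604029 0.042     ] [0.45040311 0.23702904 0.042     ] psi 0.23069807235598108
t1 [0.27094585 0.3420229  0.09      ]
t2 [0.28740608 0.24210481 0.09      ]
```

View pics/side4.png

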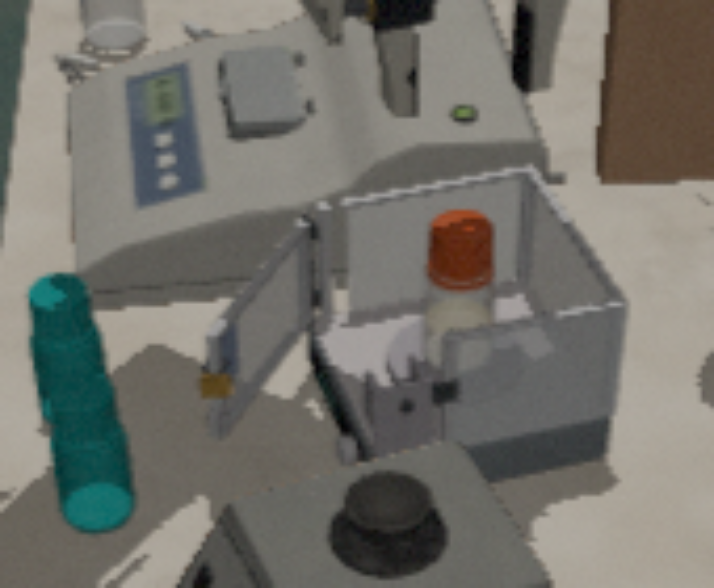

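The bottle stands upright where predicted. Next I'll close the fingers and move to stand off from the pad, turning so the tool's x axis is the door normal.

```bash
python3 -m jog '[{"tx":-0.1,"ty":0.6,"tz":0,"ax":0,"ay":0,"az":0},{"tx":-0.16,"ty":0.98,"tz":0,"ax":0,"ay":0,"az":0},{"tx":-0.16,"ty":0.98,"tz":0,"ax":0,"ay":0,"az":0},{"tx":-0.16,"ty":0.98,"tz":0,"ax":0,"ay":0,"az":0},{"tx":-0.16,"ty":0.98,"tz":0,"ax":0,"ay":0,"az":0},{"tx":-0.16,"ty":0.98,"tz":0,"ax":0,"ay":0,"az":0},{"tx":-0.16,"ty":0.98,"tz":0,"ax":0,"ay":0,"az":0},{"tx":-0.16,"ty":0.98,"tz":0,"ax":0,"ay":0,"az":0},{"tx":-0.16,"ty":0.98,"tz":0,"ax":0,"ay":0,"az":0},{"tx":0,"ty":0,"tz":0,"ax":0,"ay":0,"az":-0.086},{"tx":0,"ty":0,"tz":0,"ax":0,"ay":0,"az":-0.086},{"tx":0,"ty":0,"tz":0,"ax":0,"ay":0,"az":-0.086},{"tx":0,"ty":0,"tz":0,"ax":0,"ay":0,"az":-0.086},{"tx":0,"ty":0,"tz":0,"ax":0,"ay":0,"az":-0.086},{"tx":0,"ty":0,"tz":0,"ax":0,"ay":0,"az":-0.086},{"tx":0,"ty":0,"tz":0,"ax":0,"ay":0,"az":0},{"tx":0,"ty":0,"tz":0,"ax":0,"ay":0,"az":0}]' 255
python3 - <<'E'
from h import *
st=telemetry.state();im=optics.snapshot("wrist");cv2.imwrite("pics/wrist5.png",im)
np.save("st5.npy",np.r_[st["tool_pos"],st["tool_rot"]])
W=cam("wrist",st)
print("hinge",proj(W,[.4248,.3695,.12]),"padtop",proj(W,[.370,.2854,.105]),"bolt",proj(W,[.363,.2555,.085]),"plate",proj(W,[.5055,.3213,.141]))
h=cv2.cvtColor(im,cv2.COLOR_BGR2HSV)
m=cv2.inRange(h,(105,120,60),(125,255,255));k,l,s,ce=cv2.connectedComponentsWithStats(m)
for i in range(1,k):
    if s[i,4]>25: print("blue",s[i],ce[i],onz(W,*ce[i],.085),onz(W,*ce[i],.105))
E
```

```text
clock: 18.05
tool_pos: [0.335, 0.304, 0.2294]
tool_rot: [-3.141, 0.0, -0.5]
ft_force: [-0.0, 1.2, 0.0]
grip_width: 0.0003
hinge [133.22673081 144.56509803] padtop [278.82634974 153.96892596] bolt [316.94159504 140.99057346] plate [109.76544887 -19.40172737]
blue [267 157  31   4  99] [282.36363636 158.63636364] [0.36388773 0.28566713 0.085     ] [0.36577282 0.28475321 0.105     ]
```

View pics/wrist5.png

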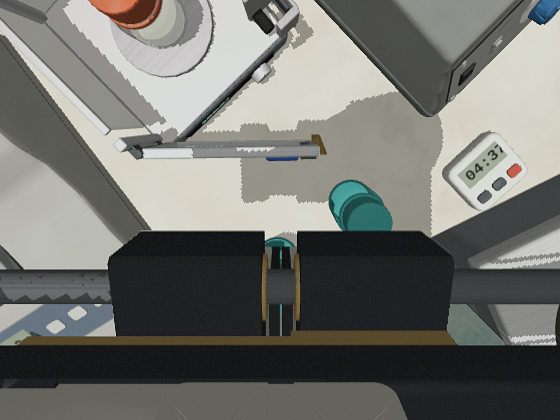

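The door lies along the tool's y axis, with the pad at wrist (282,158) and ahead of the fingers. Before descending I'll check how near the turquoise bottles are.

```bash
python3 - <<'E'
from h import *
a=np.load("st5.npy");W=cam("wrist",{"tool_pos":a[:3],"tool_rot":a[3:]});im=cv2.imread("pics/wrist5.png")
for n,u,z in (("cap2",(368,216),.093),("base2",(348,197),0.0),("cap1",(280,243),.093)):print(n,onz(W,*u,z))
R=Ro.from_euler('xyz',a[3:]).as_matrix()
for p in ([.271,.342,.09],[.287,.242,.09]):print(proj(W,p),R.T@(np.array(p)-a[:3]))
cv2.imwrite("pics/w5c.png",cv2.resize(im[110:330,180:460],None,fx=2.8,fy=2.6))
E
```

```text
cap2 [0.29208053 0.24721028 0.093     ]
base2 [0.28827126 0.24861343 0.        ]
cap1 [0.30577591 0.31952203 0.093     ]
[276.39045514 288.24002159] [-0.07438064 -0.00259918  0.13940277]
[375.71942193 217.41111586] [-0.01240675  0.07749599  0.13939099]
```

View pics/w5c.png

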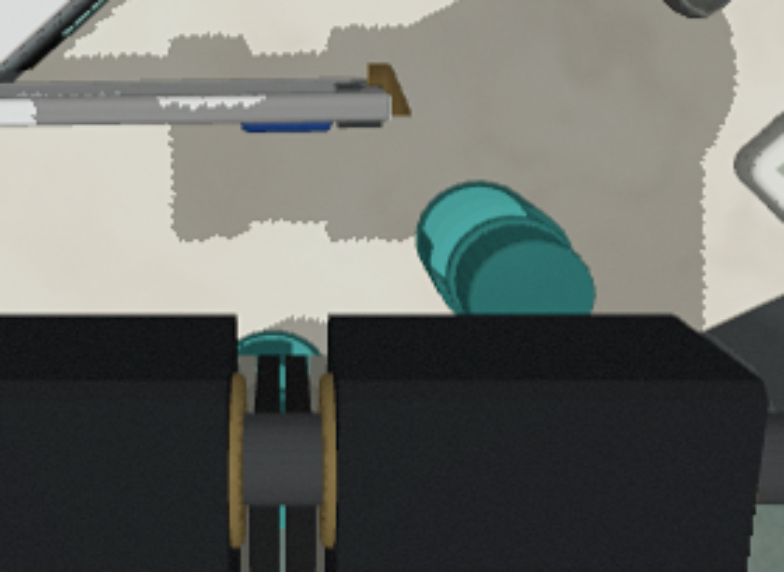

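Nearest turquoise bottle is about 40 mm clear of the fingers. Descending to the pad's height.

```bash
python3 -m jog '[{"tx":0,"ty":0.1,"tz":0.7,"ax":0,"ay":0,"az":0},{"tx":0,"ty":0,"tz":0.95,"ax":0,"ay":0,"az":0},{"tx":0,"ty":0,"tz":0.95,"ax":0,"ay":0,"az":0},{"tx":0,"ty":0,"tz":0.95,"ax":0,"ay":0,"az":0},{"tx":0,"ty":0,"tz":0.95,"ax":0,"ay":0,"az":0},{"tx":0,"ty":0,"tz":0.95,"ax":0,"ay":0,"az":0},{"tx":0,"ty":0,"tz":0.95,"ax":0,"ay":0,"az":0},{"tx":0,"ty":0,"tz":0.8,"ax":0,"ay":0,"az":0},{"tx":0,"ty":0,"tz":0.25,"ax":0,"ay":0,"az":0},{"tx":0,"ty":0,"tz":0,"ax":0,"ay":0,"az":0}]'
python3 - <<'E'
from h import *
st=telemetry.state();im=optics.snapshot("side");cv2.imwrite("pics/side6.png",cv2.resize(im[70:200,200:370],None,fx=4.2,fy=4.2))
im=optics.snapshot("wrist");cv2.imwrite("pics/wrist6.png",im)
print(st["tool_pos"],st["tool_rot"],st["ft_force"])
E
```

```text
clock: 19.35
tool_pos: [0.3342, 0.302, 0.08]
tool_rot: [3.141, -0.0, -0.497]
ft_force: [-0.3, 0.2, 0.2]
grip_width: 0.0008
[0.33424519 0.30197487 0.07997158] [ 3.14054886e+00 -1.35439102e-04 -4.97494205e-01] [-0.2649208   0.20811117  0.20151254]
```

View pics/side6.png

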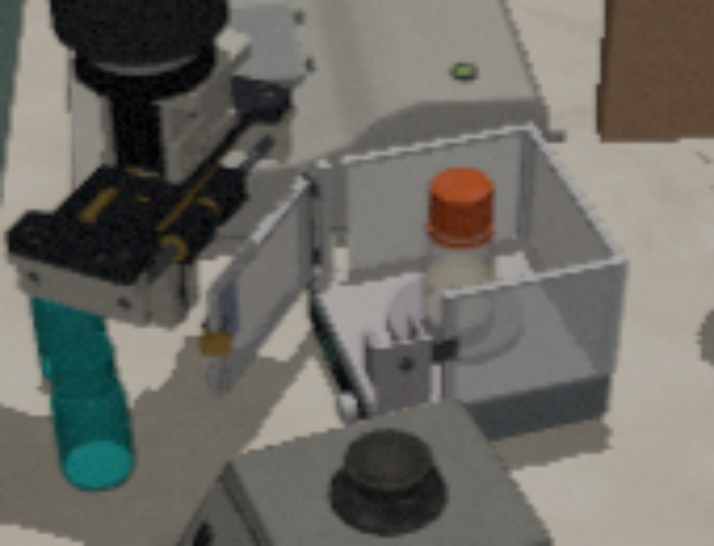

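View pics/wrist6.png

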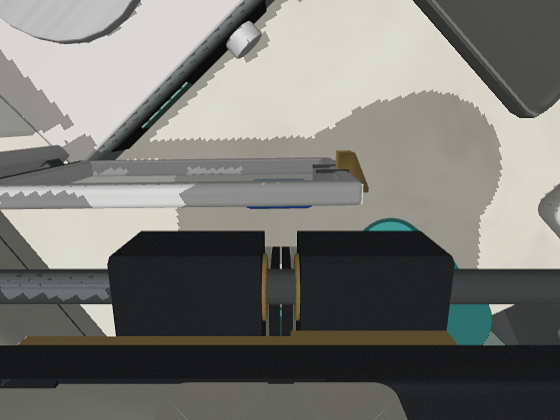

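```bash
python3 -m jog '[{"tx":0.3,"ty":0,"tz":0,"ax":0,"ay":0,"az":0},{"tx":0.3,"ty":0,"tz":0,"ax":0,"ay":0,"az":0},{"tx":0.3,"ty":0,"tz":0,"ax":0,"ay":0,"az":0},{"tx":0.15,"ty":0,"tz":0,"ax":0,"ay":0,"az":0},{"tx":0.1,"ty":0,"tz":0,"ax":0,"ay":0,"az":0},{"tx":0.1,"ty":0,"tz":0,"ax":0,"ay":0,"az":0}]'; python3 -m jog '[{"tx":0.1,"ty":0,"tz":0,"ax":0,"ay":0,"az":0}]';python3 -m jog '[{"tx":0.1,"ty":0,"tz":0,"ax":0,"ay":0,"az":0},{"tx":0.1,"ty":0,"tz":0,"ax":0,"ay":0,"az":0}]'
```

```text
clock: 20.2
tool_pos: [0.3564, 0.2902, 0.0803]
tool_rot: [3.141, 0.0, -0.497]
ft_force: [-0.3, 0.1, -0.3]
grip_width: 0.0002
clock: 20.32
tool_pos: [0.3581, 0.2893, 0.0803]
tool_rot: [3.141, 0.0, -0.497]
ft_force: [-0.9, -0.0, -0.7]
grip_width: 0.0006
clock: 20.58
tool_pos: [0.3617, 0.2875, 0.0803]
tool_rot: [3.142, 0.0, -0.497]
ft_force: [-0.6, 0.5, 0.0]
grip_width: 0.0001
```

```bash
python3 -m jog '[{"tx":0.15,"ty":0.03,"tz":0,"ax":0,"ay":0,"az":-0.019},{"tx":0.15,"ty":0.03,"tz":0,"ax":0,"ay":0,"az":-0.019},{"tx":0.15,"ty":0.03,"tz":0,"ax":0,"ay":0,"az":-0.019},{"tx":0.15,"ty":0.03,"tz":0,"ax":0,"ay":0,"az":-0.019},{"tx":0.15,"ty":0.03,"tz":0,"ax":0,"ay":0,"az":-0.019},{"tx":0.15,"ty":0.03,"tz":0,"ax":0,"ay":0,"az":-0.019},{"tx":0.15,"ty":0.03,"tz":0,"ax":0,"ay":0,"az":-0.019},{"tx":0.15,"ty":0.03,"tz":0,"ax":0,"ay":0,"az":-0.019}]'
python3 - <<'E'
from h import *
im=optics.snapshot("wrist");cv2.imwrite("pics/wrist7.png",im)
E
```

```text
clock: 21.58
tool_pos: [0.3821, 0.2738, 0.0803]
tool_rot: [3.142, 0.0, -0.256]
ft_force: [0.4, 1.4, -0.3]
grip_width: 0.0006
```

View pics/wrist7.png

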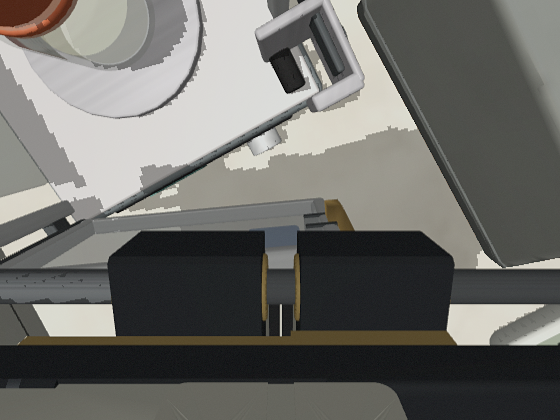

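Contact is good and the door leads the tool yaw by about 0.05 rad. Continuing.

```bash
python3 -m jog '[{"tx":0.15,"ty":0.03,"tz":0,"ax":0,"ay":0,"az":-0.025},{"tx":0.15,"ty":0.03,"tz":0,"ax":0,"ay":0,"az":-0.025},{"tx":0.15,"ty":0.03,"tz":0,"ax":0,"ay":0,"az":-0.025},{"tx":0.15,"ty":0.03,"tz":0,"ax":0,"ay":0,"az":-0.025}]'; python3 -m jog '[{"tx":0.15,"ty":0.03,"tz":0,"ax":0,"ay":0,"az":-0.023},{"tx":0.1,"ty":0.02,"tz":0,"ax":0,"ay":0,"az":-0.015}]'
python3 - <<'E'
from h import *
im=optics.snapshot("wrist");cv2.imwrite("pics/wrist8.png",im)
im=optics.snapshot("side");cv2.imwrite("pics/side8.png",cv2.resize(im[70:200,200:370],None,fx=4.2,fy=4.2))
E
```

```text
clock: 22.12
tool_pos: [0.3933, 0.2691, 0.0803]
tool_rot: [3.141, 0.0, -0.1]
ft_force: [-0.5, -0.1, -0.2]
grip_width: 0.0003
clock: 22.38
tool_pos: [0.3982, 0.2677, 0.0803]
tool_rot: [3.141, 0.0, -0.041]
ft_force: [-0.9, 0.2, -0.0]
grip_width: 0.0004
```

View pics/wrist8.png

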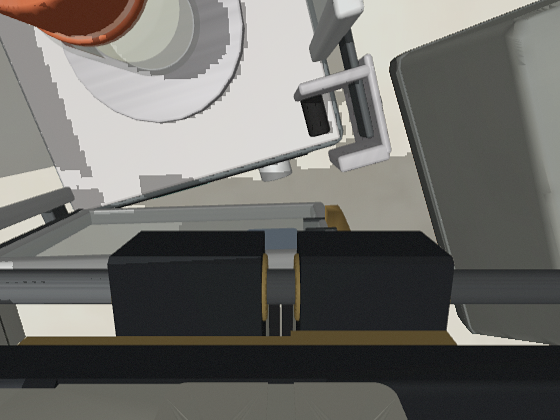

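View pics/side8.png

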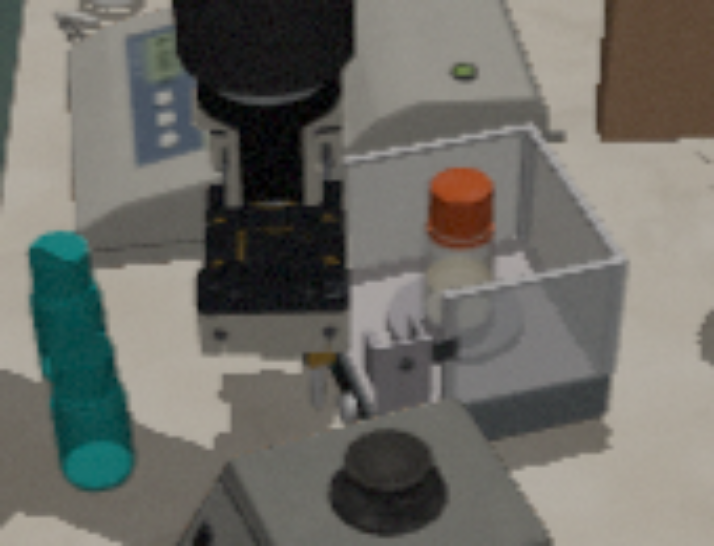

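```bash
for i in 1; do :; done; python3 -m jog '[{"tx":0.1,"ty":0.02,"tz":0,"ax":0,"ay":0,"az":-0.012},{"tx":0.1,"ty":0.02,"tz":0,"ax":0,"ay":0,"az":-0.012}]'; python3 -m jog '[{"tx":0.1,"ty":0.02,"tz":0,"ax":0,"ay":0,"az":-0.012},{"tx":0.1,"ty":0.02,"tz":0,"ax":0,"ay":0,"az":-0.012}]'
```

```text
clock: 22.72
tool_pos: [0.4021, 0.2669, 0.0804]
tool_rot: [3.142, 0.0, -0.003]
ft_force: [-1.1, 0.5, 0.2]
grip_width: 0.0003
clock: 22.98
tool_pos: [0.4062, 0.2661, 0.0804]
tool_rot: [-3.142, -0.0, 0.035]
ft_force: [-1.1, 0.2, -0.4]
grip_width: 0.0005
```

```bash
python3 -m jog '[{"tx":0.1,"ty":0.02,"tz":0,"ax":0,"ay":0,"az":-0.012},{"tx":0.08,"ty":0.02,"tz":0,"ax":0,"ay":0,"az":-0.012}]'
python3 - <<'E'
from h import *
im=optics.snapshot("wrist");cv2.imwrite("pics/wrist9.png",im)
E
```

```text
clock: 23.22
tool_pos: [0.4099, 0.2654, 0.0804]
tool_rot: [3.142, -0.0, 0.073]
ft_force: [0.2, 0.2, 0.1]
grip_width: 0.0004
```

View pics/wrist9.png

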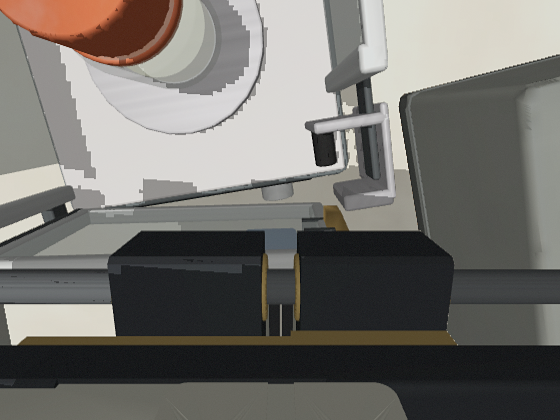

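The bolt (340,218) is about to meet the strike's lip (350,195). Slower now.

```bash
python3 -m jog '[{"tx":0.06,"ty":0.01,"tz":0,"ax":0,"ay":0,"az":-0.008},{"tx":0.06,"ty":0.01,"tz":0,"ax":0,"ay":0,"az":-0.008}]'; python3 -m jog '[{"tx":0.06,"ty":0.01,"tz":0,"ax":0,"ay":0,"az":-0.008}]';python3 -m jog '[{"tx":0.05,"ty":0.01,"tz":0,"ax":0,"ay":0,"az":-0.006}]'
```

```text
clock: 23.52
tool_pos: [0.4122, 0.2652, 0.0804]
tool_rot: [3.142, 0.0, 0.097]
ft_force: [-0.2, 0.4, 0.9]
grip_width: 0.0002
clock: 23.65
tool_pos: [0.4132, 0.2651, 0.0803]
tool_rot: [3.142, 0.0, 0.11]
ft_force: [-3.0, -0.5, 1.8]
grip_width: 0.0004
clock: 23.78
tool_pos: [0.4141, 0.265, 0.0803]
tool_rot: [3.142, 0.0, 0.119]
ft_force: [-3.0, 0.7, 1.9]
grip_width: 0.0002
```

Bevel contact (3 N). Continuing at about 1 mm per row.

```bash
python3 -m jog '[{"tx":0.05,"ty":0.01,"tz":0,"ax":0,"ay":0,"az":-0.006}]'; python3 -m jog '[{"tx":0.05,"ty":0.01,"tz":0,"ax":0,"ay":0,"az":-0.006}]';python3 -m jog '[{"tx":0.05,"ty":0.01,"tz":0,"ax":0,"ay":0,"az":-0.006}]'; python3 -m jog '[{"tx":0.05,"ty":0.01,"tz":0,"ax":0,"ay":0,"az":-0.006}]'
```

```text
clock: 23.9
tool_pos: [0.4152, 0.265, 0.0803]
tool_rot: [-3.142, 0.0, 0.129]
ft_force: [-3.0, 0.7, 1.7]
grip_width: 0.0006
clock: 24.02
tool_pos: [0.4163, 0.2649, 0.0803]
tool_rot: [-3.142, 0.0, 0.138]
ft_force: [-4.6, 1.5, 0.7]
grip_width: 0.0003
clock: 24.15
tool_pos: [0.4174, 0.2649, 0.0803]
tool_rot: [-3.141, 0.0, 0.147]
ft_force: [-4.3, 1.0, 1.5]
grip_width: 0.0002
clock: 24.28
tool_pos: [0.4184, 0.2649, 0.0803]
tool_rot: [-3.141, 0.0, 0.157]
ft_force: [-4.0, 2.5, 1.7]
grip_width: 0.0002
```

```bash
python3 -m jog '[{"tx":0.05,"ty":0.01,"tz":0,"ax":0,"ay":0,"az":-0.006}]'; python3 -m jog '[{"tx":0.05,"ty":0.01,"tz":0,"ax":0,"ay":0,"az":-0.006}]';python3 -m jog '[{"tx":0.05,"ty":0.01,"tz":0,"ax":0,"ay":0,"az":-0.006}]'; python3 -m jog '[{"tx":0.05,"ty":0.01,"tz":0,"ax":0,"ay":0,"az":-0.006}]'
```

```text
clock: 24.4
tool_pos: [0.4194, 0.2649, 0.0803]
tool_rot: [-3.141, 0.0, 0.166]
ft_force: [-4.9, 2.8, 0.2]
grip_width: 0.0004
clock: 24.52
tool_pos: [0.4204, 0.2649, 0.0803]
tool_rot: [-3.141, 0.0, 0.176]
ft_force: [-5.2, 2.4, 1.3]
grip_width: 0.0002
clock: 24.65
tool_pos: [0.4214, 0.2649, 0.0803]
tool_rot: [-3.141, 0.0, 0.185]
ft_force: [-4.3, 4.0, -0.0]
grip_width: 0.0007
clock: 24.78
tool_pos: [0.4224, 0.2649, 0.0803]
tool_rot: [-3.141, 0.0, 0.195]
ft_force: [-6.4, 4.1, 0.8]
grip_width: 0.0006
```

```bash
python3 -m jog '[{"tx":0.05,"ty":-0.02,"tz":0,"ax":0,"ay":0,"az":-0.006}]'; python3 -m jog '[{"tx":0.05,"ty":-0.02,"tz":0,"ax":0,"ay":0,"az":-0.006}]';python3 -m jog '[{"tx":0.05,"ty":-0.01,"tz":0,"ax":0,"ay":0,"az":-0.006}]'
```

```text
clock: 24.9
tool_pos: [0.4235, 0.2651, 0.0803]
tool_rot: [3.141, 0.0, 0.204]
ft_force: [-2.5, -0.3, 1.8]
grip_width: 0.0001
clock: 25.02
tool_pos: [0.4242, 0.2652, 0.0803]
tool_rot: [3.14, 0.001, 0.213]
ft_force: [-3.2, -1.4, 2.3]
grip_width: 0.0002
clock: 25.15
tool_pos: [0.425, 0.2655, 0.0801]
tool_rot: [3.14, 0.001, 0.223]
ft_force: [-1.7, -3.0, 1.1]
grip_width: 0.0007
```

```bash
python3 -m jog '[{"tx":0.05,"ty":0.01,"tz":0,"ax":0,"ay":0,"az":-0.006}]'; python3 -m jog '[{"tx":0.05,"ty":0,"tz":0,"ax":0,"ay":0,"az":-0.006}]';python3 -m jog '[{"tx":0.05,"ty":0,"tz":0,"ax":0,"ay":0,"az":-0.006}]';python3 -m jog '[{"tx":0.05,"ty":0,"tz":0,"ax":0,"ay":0,"az":-0.006}]'
```

```text
clock: 25.28
tool_pos: [0.4261, 0.2656, 0.0801]
tool_rot: [3.141, 0.001, 0.232]
ft_force: [-2.2, -2.2, 0.2]
grip_width: 0.0005
clock: 25.4
tool_pos: [0.4271, 0.266, 0.0801]
tool_rot: [3.141, 0.001, 0.241]
ft_force: [-1.5, -2.5, -1.1]
grip_width: 0.0007
clock: 25.52
tool_pos: [0.4276, 0.266, 0.0801]
tool_rot: [3.141, 0.002, 0.251]
ft_force: [-5.0, -4.0, 3.5]
grip_width: 0.0007
clock: 25.65
tool_pos: [0.4283, 0.266, 0.0801]
tool_rot: [3.14, 0.002, 0.26]
ft_force: [-6.9, -4.9, 5.4]
grip_width: 0.0006
```

Likely on the buffer now (about 8 N). Going in half-millimetre steps.

```bash
python3 -m jog '[{"tx":0.025,"ty":0.015,"tz":0,"ax":0,"ay":0,"az":-0.003}]'; python3 -m jog '[{"tx":0.025,"ty":0.01,"tz":0,"ax":0,"ay":0,"az":-0.003}]'
python3 - <<'E'
from h import *
im=optics.snapshot("wrist");cv2.imwrite("pics/wrist10.png",im)
im=optics.snapshot("side");cv2.imwrite("pics/side10.png",cv2.resize(im[70:200,200:370],None,fx=4.2,fy=4.2))
E
```

```text
clock: 25.78
tool_pos: [0.4287, 0.266, 0.0801]
tool_rot: [3.141, 0.002, 0.265]
ft_force: [-8.6, -2.3, 4.0]
grip_width: 0.0005
clock: 25.9
tool_pos: [0.4292, 0.266, 0.0801]
tool_rot: [3.141, 0.002, 0.27]
ft_force: [-7.7, -3.1, 3.9]
grip_width: 0.0007
```

View pics/wrist10.png

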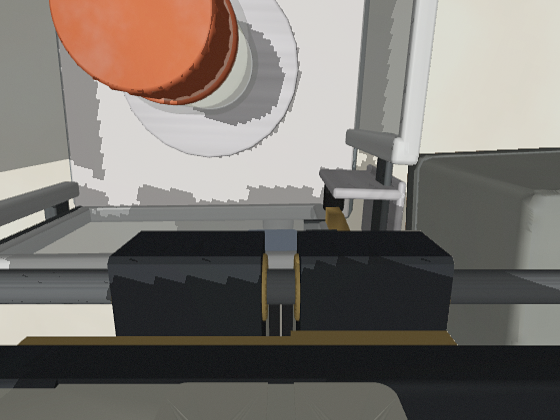

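View pics/side10.png

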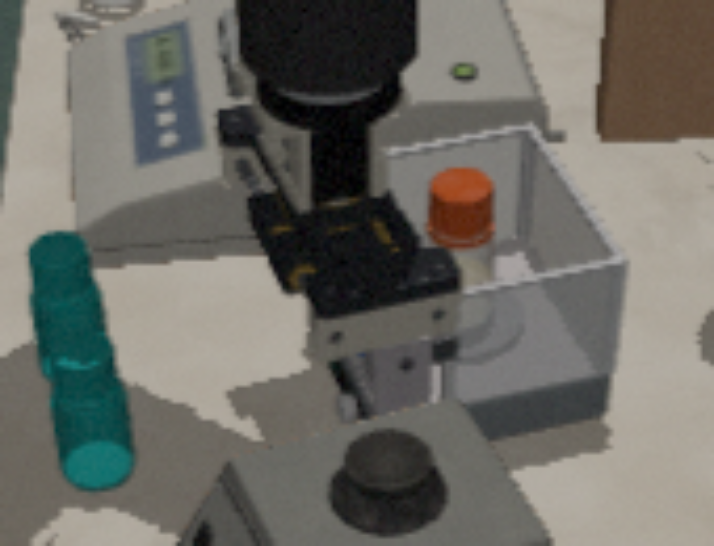

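```bash
python3 -m jog '[{"tx":0.025,"ty":0.01,"tz":0,"ax":0,"ay":0,"az":-0.003}]'; python3 -m jog '[{"tx":0.02,"ty":0.01,"tz":0,"ax":0,"ay":0,"az":-0.002}]'
```

```text
clock: 26.12
tool_pos: [0.4297, 0.266, 0.0801]
tool_rot: [3.141, 0.002, 0.274]
ft_force: [-8.9, -2.0, 4.1]
grip_width: 0.0005
clock: 26.25
tool_pos: [0.43, 0.266, 0.0801]
tool_rot: [3.141, 0.002, 0.277]
ft_force: [-10.5, -1.6, 4.1]
grip_width: 0.0004
```

```bash
python3 -m jog '[{"tx":0.02,"ty":0.01,"tz":0,"ax":0,"ay":0,"az":-0.002}]'
```

```text
clock: 26.38
tool_pos: [0.4303, 0.266, 0.08]
tool_rot: [3.141, 0.002, 0.28]
ft_force: [-12.3, -1.5, 3.9]
grip_width: 0.0006
```

```bash
python3 -m jog '[{"tx":0.01,"ty":0,"tz":0,"ax":0,"ay":0,"az":0}]'
python3 - <<'E'
from h import *
im=optics.snapshot("wrist");cv2.imwrite("pics/wrist11.png",cv2.resize(im[130:260,240:430],None,fx=4,fy=4,interpolation=cv2.INTER_CUBIC))
E
```

```text
clock: 26.5
tool_pos: [0.4304, 0.2661, 0.0801]
tool_rot: [3.141, 0.003, 0.281]
ft_force: [-12.4, -1.6, 5.3]
grip_width: 0.0004
```

View pics/wrist11.png

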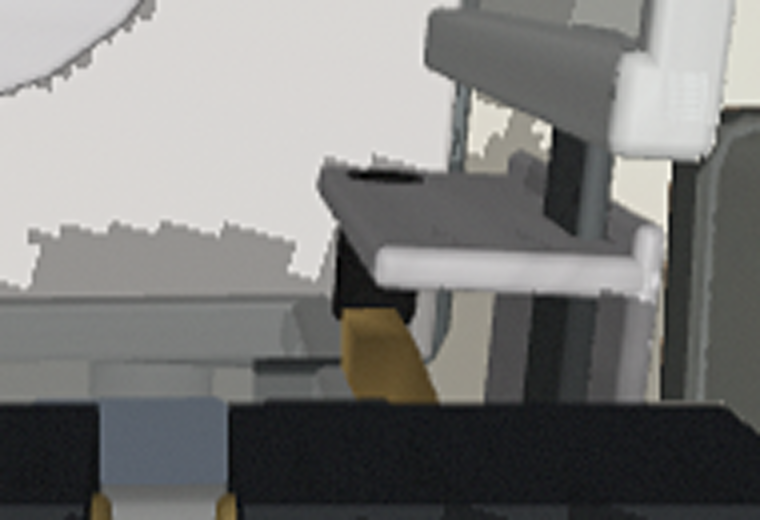

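At about 12 N and slowing against the stop. I'll back off slowly and see whether the door holds.

```bash
python3 -m jog '[{"tx":-0.05,"ty":0,"tz":0,"ax":0,"ay":0,"az":0}]'; python3 -m jog '[{"tx":-0.05,"ty":0,"tz":0,"ax":0,"ay":0,"az":0}]';python3 -m jog '[{"tx":-0.05,"ty":0,"tz":0,"ax":0,"ay":0,"az":0}]'; python3 -m jog '[{"tx":-0.05,"ty":0,"tz":0,"ax":0,"ay":0,"az":0}]'; python3 -m jog '[{"tx":-0.2,"ty":0,"tz":0,"ax":0,"ay":0,"az":0},{"tx":-0.5,"ty":0,"tz":0,"ax":0,"ay":0,"az":0},{"tx":-0.9,"ty":0,"tz":0,"ax":0,"ay":0,"az":0},{"tx":-0.9,"ty":0,"tz":0,"ax":0,"ay":0,"az":0}]'
python3 - <<'E'
from h import *
im=optics.snapshot("wrist");cv2.imwrite("pics/wrist12f.png",im)
cv2.imwrite("pics/wrist12.png",cv2.resize(im[0:240,180:440],None,fx=3,fy=2.5,interpolation=cv2.INTER_CUBIC))
E
```

```text
clock: 26.68
tool_pos: [0.4297, 0.266, 0.0801]
tool_rot: [3.141, 0.002, 0.281]
ft_force: [-8.3, -1.6, 2.5]
grip_width: 0.0004
clock: 26.8
tool_pos: [0.4291, 0.2659, 0.0801]
tool_rot: [3.142, 0.001, 0.281]
ft_force: [-4.1, -1.4, 0.5]
grip_width: 0.0004
clock: 26.92
tool_pos: [0.429, 0.266, 0.0803]
tool_rot: [-3.141, -0.0, 0.281]
ft_force: [-0.7, -0.4, -0.9]
grip_width: 0.0008
clock: 27.05
tool_pos: [0.4288, 0.2664, 0.0807]
tool_rot: [-3.141, -0.002, 0.281]
ft_force: [0.2, -0.0, -0.3]
grip_width: 0.0005
clock: 27.55
tool_pos: [0.3786, 0.251, 0.0803]
tool_rot: [-3.142, 0.0, 0.28]
ft_force: [-0.3, 0.1, -0.2]
grip_width: 0.0005
```

View pics/wrist12.png

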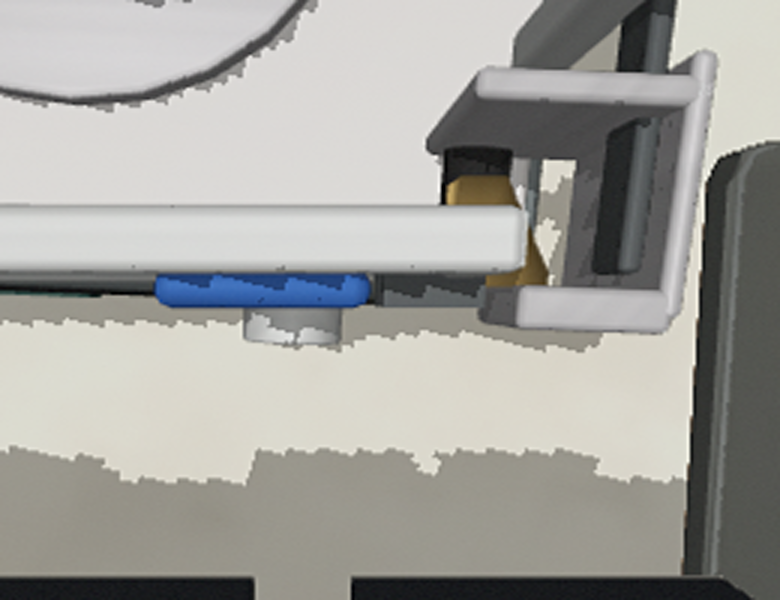

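The door sprang back only about 1.2 mm and held. The brass bolt's tip (crop 548,270) lies behind the strike's lip (crop 480–670, 310), overlapping it. I'll retreat upwards and check from the other cameras.

```bash
python3 -m jog '[{"tx":0,"ty":0,"tz":-0.6,"ax":0,"ay":0,"az":0},{"tx":0,"ty":0,"tz":-0.9,"ax":0,"ay":0,"az":0},{"tx":0,"ty":0,"tz":-0.9,"ax":0,"ay":0,"az":0},{"tx":0,"ty":0,"tz":-0.9,"ax":0,"ay":0,"az":0},{"tx":0,"ty":0,"tz":-0.9,"ax":0,"ay":0,"az":0},{"tx":0,"ty":0,"tz":-0.9,"ax":0,"ay":0,"az":0},{"tx":-0.5,"ty":0,"tz":-0.9,"ax":0,"ay":0,"az":0},{"tx":-0.5,"ty":0,"tz":-0.9,"ax":0,"ay":0,"az":0},{"tx":-0.3,"ty":0,"tz":-0.5,"ax":0,"ay":0,"az":0},{"tx":0,"ty":0,"tz":0,"ax":0,"ay":0,"az":0},{"tx":0,"ty":0,"tz":0,"ax":0,"ay":0,"az":0}]'
python3 - <<'E'
from h import *
im=optics.snapshot("wrist");cv2.imwrite("pics/wrist13.png",im)
s=optics.snapshot("side");cv2.imwrite("pics/side13.png",s)
c=cv2.resize(s[70:200,230:370],None,fx=4.2,fy=4.2,interpolation=cv2.INTER_CUBIC);cv2.imwrite("pics/side13c.png",c)
S=cam("side");a=cv2.imread("pics/side0.png")
b=cv2.resize(np.hstack([a[215:325,260:385],s[215:325,260:385]]),None,fx=3,fy=3);cv2.imwrite("pics/by.png",b)
E
```

```text
clock: 28.98
tool_pos: [0.355, 0.2444, 0.228]
tool_rot: [3.141, 0.0, 0.28]
ft_force: [-0.5, -0.1, 0.6]
grip_width: 0.0003
```

View pics/wrist13.png

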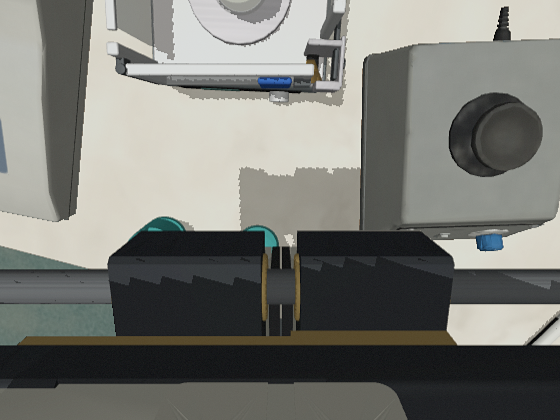

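View pics/side13c.png

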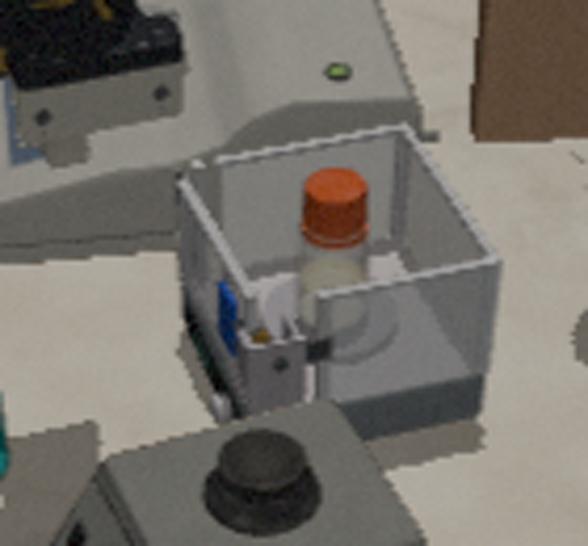

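View pics/by.png

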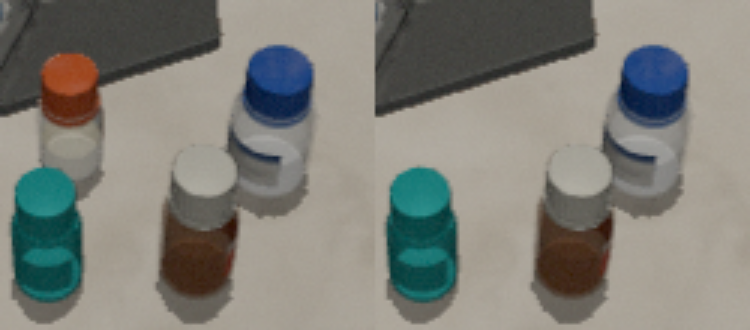

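Last check on the bolt: how far it stands out of the door's edge in the close-up, using the known heights.

```bash
python3 - <<'E'
from h import *
st={"tool_pos":np.array([.3786,.2510,.0803]),"tool_rot":np.array([-3.142,0,.28])}
W=cam("wrist",st);R=Ro.from_euler('xyz',st["tool_rot"]).as_matrix()
f=lambda x,y:(x/3+180,y/2.5)
# tool-y coordinate (along door toward free edge), tool-x along closing
for n,c,z in (("bolt tip far right low",(548,282),.085),("bolt tip at z.09",(548,282),.090),("door top corner",(526,240),.118),("lip left end top",(519,308),.10),("lip front-left",(480,305),.085),("pad left",(157,290),.105),("pad right",(370,290),.105)):
    X=onz(W,*f(*c),z);print(n,((R.T@(X-st["tool_pos"]))*1000).round(1))
im=cv2.imread("pics/wrist12f.png");cv2.imwrite("pics/w12z.png",cv2.resize(im[50:140,310:410],None,fx=7,fy=6,interpolation=cv2.INTER_CUBIC))
E
```

```text
bolt tip far right low [66.5 31.6 -4.7]
bolt tip at z.09 [66.4 30.5 -9.7]
door top corner [ 70.7  22.2 -37.7]
lip left end top [ 62.8  25.3 -19.7]
lip front-left [63.1 23.2 -4.7]
pad left [ 65.2 -15.3 -24.7]
pad right [ 65.2   8.  -24.7]
```

View pics/w12z.png

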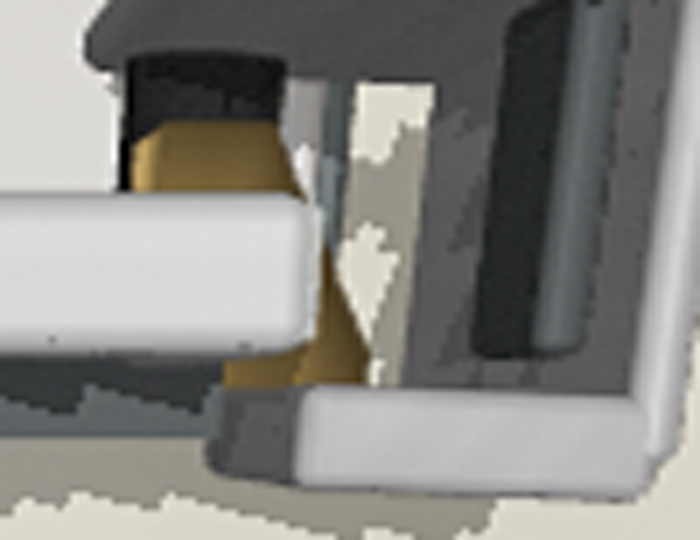

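The bolt stands about 8–9 mm out of the edge, so it is fully out, with its flat side against the inner face of the lip. Handing in.

```bash
python3 -c "
from plant import job
print(job.finish_job())"
```

```text
the job is handed in; nothing more can be done
None
```

The orange-capped bottle is standing upright on the middle of the stirrer plate, the door is shut and latched, and I handed the job in at about 29 s.

- **Bottle:** I carried it over the wall and lowered it in sub-millimetre steps at the end. It pressed up to 12 N on the plate at first contact. I eased off to about 2 N before letting go. The side camera then showed it standing where predicted, within about 1 mm of the plate centre I had measured.
- **Door:** I pushed slowly on the blue pad with the closed fingers, peaking at about 12.5 N. When I backed off, the door moved back about 1.2 mm and held. The close-up shows the brass bolt about 8–9 mm out of the door's edge, with its flat side against the back of the strike's lip.
- **Other bottles:** The blue-capped, amber and nearby turquoise bottles look unchanged in before-and-after crops. I didn't compare the two turquoise bottles in front of the guard that way. The nearest one stayed about 40 mm clear of the fingers by my measurement.
- **Robot:** It ended raised and touching nothing.

I saw no distinct force step when the latch snapped, so the latching rests on how the door held and on the picture. No final check failed. Earlier, my first move was refused for missing keys and moved nothing. The first pad estimate was about 4 mm out, and I corrected it from the wrist camera before pushing.

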